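Close up the parts organiser

TASK

Close up the parts organiser on the bench with your fingertips alone: push its pull-out tray fully home and push its raised lid down until it is shut. Do both gently, without slamming, so that the two sockets standing in the tray stay upright; pick nothing up, and leave the wrench, level, clamp and bowl where they lie. Finish with the hand clear of everything.

Things in the scene. Friction and masses are not known exactly. Their poses are not given: they have to be found in the camera images.
- organiser: Translucent plastic organiser, fixed to the bench: 160 deep (its x) x 200 wide (its y) x 85 high, plus a lid 7 thick. Origin at the centre of its underside, on the bench; its front, where the tray comes out, faces its own -x; z is up. Under an open upper compartment (with a few nuts and bolts fixed in it) is the tray's bay.
- tray (a joint): How far the pull-out tray stands open, m: 0 = fully home (front panel just over the organiser's front edge), up to 0.115. It starts 0.055 to 0.095 open. It slides along the organiser's x, stays where it is left and takes about 2 N to push. Its front panel is 196 wide, from 4 to 50 above the bench, with its outer face 83 in front of the organiser's centre when home.
- tray_tab (a point): Centre of the end face of the grey pull tab on the middle of the tray's front panel (moves with the tray), 40 above the bench. The tab is 60 wide, 16 high (32 to 48 above the bench) and stands 27 out from the front panel; its end face is square to the organiser's x. Home, this point lies 110 in front of the organiser's centre.
- lid (a joint): Lid opening angle, rad: 0 = shut (level), pi/2 = upright, up to 1.9; starts 0.95 to 1.5. Flat translucent plate with grey trim, 160 (hinge to free edge) x 200; outer (upper) face 7 off the hinge line and facing away from the tray when raised. Hinge line along the organiser's y at its x = +80, z = 85 (back top edge). Stiff hinge: it stays where left; about 1 N at the free edge closes it.
- lid_edge (a point): Middle of the lid's free edge, on the outer face; moves with the lid (shut, it lies over the organiser's front edge).
- socket0_mid (a point): Centre of a loose steel socket, 24 in diameter x 30 high, standing upright (its z up) in the front of the tray, on the tray floor 10 above the bench, on the organiser's -y side.
- socket1_mid (a point): Centre of the other, like socket, standing in the tray on the organiser's +y side.
- wrench: Steel socket wrench lying on the bench, loose, about 255 long (its x) x 34 wide x 22 high; origin under its middle. Leave alone.
- level: Red plastic spirit level standing on its edge, loose, 240 (its x) x 24 x 50 high; origin under its centre. Leave alone.
- clamp: Aluminium spring clamp lying flat, loose, about 160 (its x) x 90 x 22 high; origin under its pivot. Leave alone.
- bowl: Small green ceramic bowl, loose, rim 100 across, 45 high; origin under its centre. Leave alone.

How it is judged:
By the outcome, as a careful person would: the job done as asked, in the order asked, and still so for the second after the job is handed in, with the robot touching nothing.
It also fails if it takes over 48 s, if anything falls off the work surface, if the arm or the gripper's body presses on something with over 40 N, if the wrist force passes 120 N, or if a joint passes its speed limit or range.

ROBOT

A 6-joint arm with a two-finger parallel gripper is mounted at the origin on the work surface. World frame = base frame: x ahead of the robot, y to its left, z up, the work surface at z = 0. Lengths are in m, angles in rad, forces in N, time in s.
With the tool pointing down it reaches from about 0.35 to 0.775 m from the base axis. Payload 7.3 kg.
Tool frame: the origin (TCP) lies between the finger pads; the fingertips stand robot.tcp_to_tips ahead of it and the grasp point (between the pads) lies 2 mm behind it (robot.tcp_to_tips is the distance from the TCP to the fingertips, in m); y points along the fingers, x is the direction in which the jaws open and shut, and the axes are right-handed (so a half turn about y gives the same grasp; the last joint's range is limited). The gripper opens to 92 mm and grips with 3 to 60 N. Pads are 19 mm wide; open, the fingers measure 130 mm over their backs; the gripper's body (75 mm by 190 mm) begins 47 mm behind the grasp point.
Start: joints at [-1.288, 0.342, 1.524, -0, 1.275, -0.146], TCP at [0.218, -0.477, 0.244] pointing down, gripper open.
Joint ranges: [-2.53, 2.53], [-0.77, 2.02], [0.04, 2.7], [-1, 4.14], [0.28, 2.66], [-3.11, 3.11]. Speed limits (rad/s): [2.57, 2.57, 3.14, 3.14, 3.14, 3.14].

INTERFACE

Orientations are given as [roll, pitch, yaw] about the fixed x, y, z axes, in that order (R = Rz(yaw) Ry(pitch) Rx(roll)).
In Python, from cell import status, read_camera, get_calibration, robot gives the robot as it stands.
- The arm moves only by the shell command python3 -m creep 'ROWS' [FORCE]. ROWS is JSON, a list of rows, each an object of numbers: "dx", "dy", "dz": the shift along the tool's x, y, z in m; "rx", "ry", "rz": the turn, a rotation vector about the tool's x, y, z in rad; "gripper": the opening, from 0 (shut) to 1 (fully open). A call has 1 to 20 rows; each row is the pose to reach, as a shift and turn from the pose commanded when the call began, along the tool's axes at that moment; what a row does not reach only later rows make up. A row lasts 1/8 s, in which the tool goes at most 62.5 mm and 10.7 degrees, less where a joint would pass 70% of its speed; a pose out of reach is approached as far as the arm can. A call with a gripper value outside its range is refused whole. The fingers move at their own pace and stop on an object; FORCE is the grip in N (left out, the last holds). Time passes only in rows, so rows that repeat a pose let the fingers close. It gives the time, the measured TCP pose, the force and the opening at its end, in the units of the state.
- status.observe(): the state, without advancing time (a new reading comes with each control period).
- read_camera(name): name is "scene" or "top"; returns (picture, depth): 384x512x3 uint8, red, green, blue; 384x512 float32, m along the optical axis (not along the pixel's ray), 0 where there is no reading.
- get_calibration(name): a dict with "fx", "fy", "cx", "cy" (pixels), "xyz" and "rotation" of the camera in the world. Camera axes: x right, y down, z forward; pixel columns grow to the right and rows downward; lengths in m; the calibration is good to about 2 mm. A picture is of the moment at which its call begins. get_calibration takes no time and is no camera call.
- robot.hand_in(): hands the job in, once; it reports no verdict.
The state is a dict: "time": time; "qpos": joint angles; "qvel": joint speeds; "joint_efforts": joint torques, N m; "tool_pos": TCP position; "tool_rot": TCP orientation; "contact_force": force on the tool from outside, world axes, zero at the start; "torque": the same for the moment, N m; "opening": finger opening in m.
Only numpy, scipy, OpenCV 4.12 (cv2) and the standard library are available. Lean on these libraries where they do the work, as an engineer would, in place of code of your own. Each camera call takes 0.05 s, during which the arm holds its last target.

## Working session

There is one attempt and no reset: what is moved stays moved. The work goes in short steps, Python scripts to look and compute and a shell command to move; the robot and the scene stay as the last step left them, time stands still between calls to the robot, and variables do not carry over. Pictures are saved under pics/ and viewed, and the job is handed in when it is done.

```bash
ls; mkdir -p pics; python3 - <<'E'
from cell import status, read_camera, get_calibration, robot
import cv2,numpy as np
s=status.observe()
print(s, robot.tcp_to_tips)
for n in("scene","top"):
    p,d=read_camera(n); cv2.imwrite(f"pics/{n}0.png",p[:,:,::-1]); np.save(f"pics/{n}0.npy",d)
    print(n,get_calibration(n))
E
```

```text
pics
{'time': 0.0, 'qpos': array([-1.28801069e+00,  3.42746018e-01,  1.52503652e+00, -9.28122626e-06,
        1.27540196e+00, -1.46004751e-01]), 'qvel': array([ 0.00013169,  0.00113512,  0.00117294, -0.00212809,  0.00017784,
       -0.00076174]), 'joint_efforts': array([-7.19100171e-05, -4.31237555e+01, -2.44226557e+01,  7.18872109e-02,
        5.59757254e-02, -1.17280642e-04]), 'tool_pos': array([ 0.21818494, -0.47708452,  0.24302605]), 'tool_rot': array([-1.57057352,  0.0015762 , -1.14200305]), 'contact_force': array([-0.35278544, -0.01934052, -0.36526656]), 'torque': array([-0.02863722,  0.00055794, -0.01524055]), 'opening': 0.09180344292542833} 0.017
scene {'fx': 382.9660293851993, 'fy': 382.9660293851993, 'cx': 257.7977210157229, 'cy': 193.68788023250312, 'xyz': array([ 1.2533116 , -0.29962741,  0.9997558 ]), 'rotation': array([-2.40710192e+00, -1.01480087e-03,  1.21433207e+00])}
top {'fx': 363.7600790416591, 'fy': 363.7600790416591, 'cx': 254.38223288309564, 'cy': 193.5025881533519, 'xyz': array([0.38489936, 0.02069984, 1.10656497]), 'rotation': array([-3.01617662, -0.03489396, -1.54677348])}
```

View pics/scene0.png

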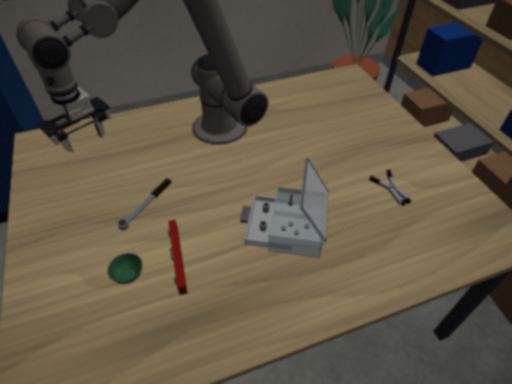

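View pics/top0.png

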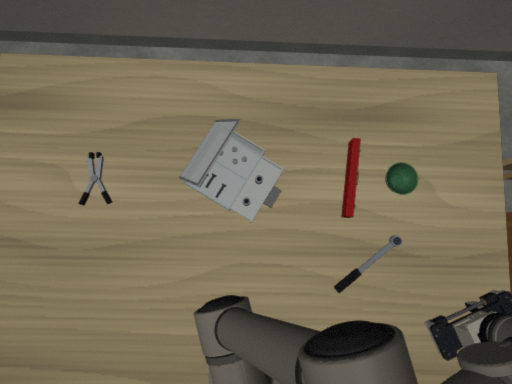

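```bash
cat > h.py <<'E'
import numpy as np,cv2
from scipy.spatial.transform import Rotation as R
from cell import status, read_camera, get_calibration, robot
def cam(n):
    c=get_calibration(n); return c,R.from_euler('xyz',c['rotation']).as_matrix()
def pt(n,d,u,v,z=None):
    c,M=cam(n); r=M@np.array([(u-c['cx'])/c['fx'],(v-c['cy'])/c['fy'],1.0])
    k=d[int(round(v)),int(round(u))] if z is None else (z-c['xyz'][2])/r[2]
    return c['xyz']+k*r
def proj(n,P):
    c,M=cam(n); q=(np.atleast_2d(P)-c['xyz'])@M
    return np.c_[q[:,0]/q[:,2]*c['fx']+c['cx'],q[:,1]/q[:,2]*c['fy']+c['cy']]
def cloud(n,d):
    c,M=cam(n); v,u=np.indices(d.shape)
    q=np.stack([(u-c['cx'])/c['fx']*d,(v-c['cy'])/c['fy']*d,d],-1)
    return q@M.T+c['xyz']
def crop(n,p,x0,y0,w,h,k,f): cv2.imwrite(f,cv2.resize(p[y0:y0+h,x0:x0+w,::-1],None,fx=k,fy=k,interpolation=cv2.INTER_CUBIC))
E
python3 - <<'E'
from h import *
p=cv2.imread('pics/top0.png')[:,:,::-1]; crop('top',p,170,110,125,120,6,'pics/tc0.png')
p=cv2.imread('pics/scene0.png')[:,:,::-1]; crop('scene',p,230,150,110,115,5,'pics/sc0.png')
d=np.load('pics/top0.npy')
C=cloud('top',d)
for (u,v) in [(273,197),(259,180),(247,202),(283,168),(252,220),(228,121),(183,180),(240,122),(210,160),(300,240)]:
    print(u,v,d[v,u],C[v,u].round(4))
E
```

```text
273 197 1.0701228 [ 0.5107 -0.0681  0.0461]
259 180 1.0836858 [ 0.5615 -0.0262  0.0376]
247 202 1.0660843 [0.4939 0.0079 0.0456]
283 168 1.0781511 [ 0.5976 -0.096   0.0499]
252 220 1.0547035 [ 0.4413 -0.0079  0.0509]
228 121 0.964038 [0.6951 0.0655 0.1723]
183 180 0.9923822 [0.5417 0.1849 0.1204]
240 122 0.9140177 [0.6773 0.033  0.2215]
210 160 0.91181445 [0.5803 0.1054 0.2091]
300 240 1.103063 [ 0.3872 -0.1563  0.    ]
```

View pics/tc0.png

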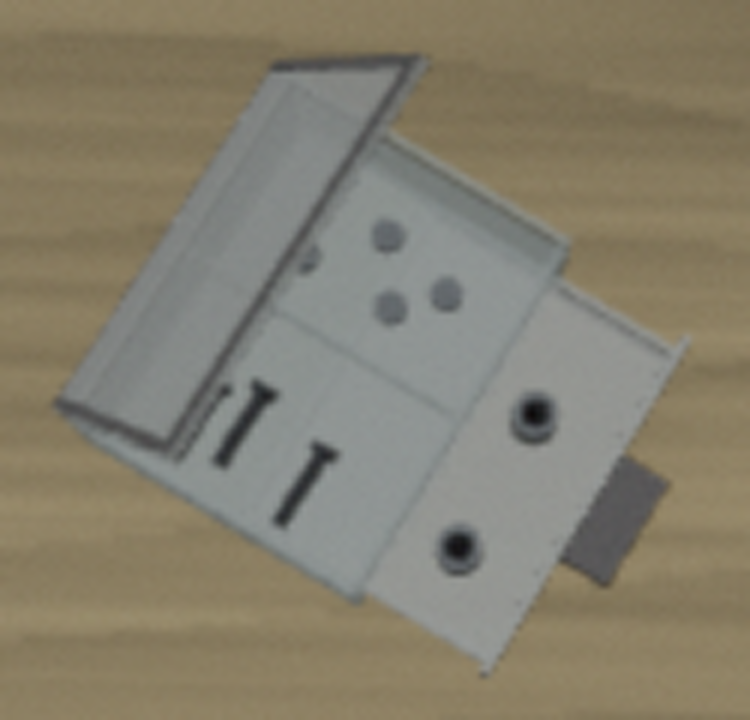

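View pics/sc0.png

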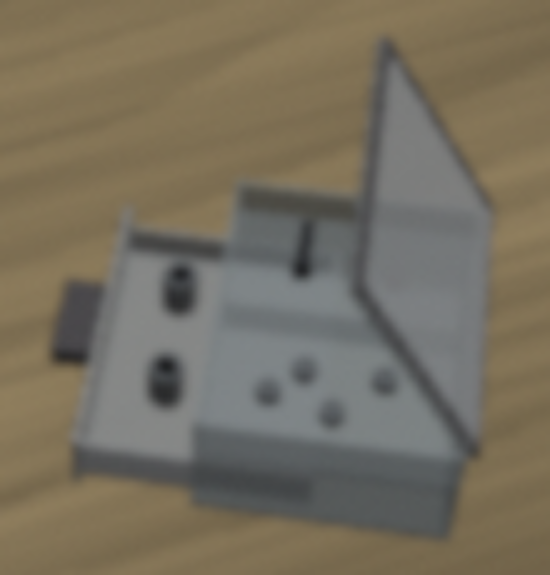

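```bash
cat > fit.py <<'E'
from h import *
from scipy.optimize import least_squares
def P(q):
    x,y,a,t,l=q
    Rz=lambda p:np.array([x+np.cos(a)*p[0]-np.sin(a)*p[1],y+np.sin(a)*p[0]+np.cos(a)*p[1],p[2]])
    lid=lambda s,n,w:Rz([.08-np.cos(l)*s+np.sin(l)*n,w,.085+np.sin(l)*s+np.cos(l)*n])
    return Rz,lid
T=lambda u,v:(170+(u-2.5)/6,110+(v-2.5)/6)
S=lambda u,v:(230+(u-2)/5,150+(v-2)/5)
def obs(q):
    Rz,L=P(q);t=q[3]
    return [('top',T(690,340),Rz([-.083-t,-.098,.05])),('top',T(487,675),Rz([-.083-t,.098,.05])),
    ('top',T(668,487),Rz([-.110-t,-.03,.048])),('top',T(607,585),Rz([-.110-t,.03,.048])),
    ('top',T(568,243),Rz([-.08,-.1,.085])),('top',T(357,600),Rz([-.08,.1,.085])),
    ('top',T(427,60),L(.16,.0035,-.1)),('top',T(175,455),L(.16,.0035,.1)),
    ('top',T(275,65),L(0,.007,-.1)),('top',T(60,402),L(0,.007,.1)),
    ('scene',S(387,40),L(.16,.0035,.1)),('scene',S(357,290),L(.16,.0035,-.1)),
    ('scene',S(475,450),L(0,.0035,-.1)),('scene',S(492,210),L(0,.0035,.1)),
    ('scene',S(52,360),Rz([-.11-t,-.03,.032])),('scene',S(240,187),Rz([-.08,.1,.085])),('scene',S(195,430),Rz([-.08,-.1,.085]))]
def res(q): return np.concatenate([proj(n,p)[0]-uv for n,uv,p in obs(q)])
if __name__=='__main__':
    r=least_squares(res,[.57,.05,1.05,.07,1.3],loss='soft_l1')
    print(r.x.round(4)); print(res(r.x).reshape(-1,2).round(1).tolist())
    d=np.load('pics/top0.npy'); Rz,L=P(r.x)
    print('tab',Rz([-.11-r.x[3],0,.04]),'edge',L(.16,.007,0))
    C=cloud('top',d).reshape(-1,3)
    a=r.x[2]; c,s=np.cos(a),np.sin(a); D=C[:,:2]-r.x[:2]
    o=np.c_[D[:,0]*c+D[:,1]*s,-D[:,0]*s+D[:,1]*c,C[:,2]]
    m=(abs(o[:,1])<.09)&(o[:,2]>.1)&(abs(o[:,0])<.2)
    A=o[m]; k=np.polyfit(A[:,2],A[:,0],1); print('lid plane x=',k,'angle',np.arctan2(1,-k[0]),A[:,2].max())
E
python3 fit.py
```

```text
[0.5962 0.0808 1.0477 0.0712 1.0394]
[[0.4, -0.3], [-0.2, 0.3], [0.1, -0.7], [-0.2, 0.3], [0.4, -0.5], [-1.1, -0.9], [-0.5, -0.5], [-1.6, 0.9], [0.2, -0.8], [-1.9, 1.2], [-0.6, -0.4], [-0.9, 0.3], [-0.4, 2.6], [-0.6, 0.1], [-0.2, 1.2], [-0.3, -1.1], [-0.3, -0.7]]
tab [ 0.50566157 -0.07620378  0.04      ] edge [0.59867739 0.08509445 0.2264822 ]
lid plane x= [-0.60566447  0.13920093] angle 1.0262221820534538 0.23017150052298452
```

```bash
cat > go.py <<'E'
# usage: go(ox,oy,oz): TCP target in organiser coords, tool down, yaw = org yaw - 90deg
from h import *
q=[0.5962,0.0808,1.0477]
def w(o):
    c,s=np.cos(q[2]),np.sin(q[2]); return np.array([q[0]+c*o[0]-s*o[1],q[1]+s*o[0]+c*o[1],o[2]])
def org(p):
    c,s=np.cos(q[2]),np.sin(q[2]); d=np.array(p)-[q[0],q[1],0]; return np.array([c*d[0]+s*d[1],-s*d[0]+c*d[1],d[2]])
def go(o):
    s=status.observe(); M=R.from_euler('xyz',s['tool_rot'])
    T=R.from_euler('xyz',[-np.pi/2,0,q[2]-np.pi/2])
    print('now org',org(s['tool_pos']).round(4),'t',round(s['time'],2),'F',s['contact_force'].round(2))
    print('d',M.inv().apply(w(o)-s['tool_pos']).round(4),'turn',(M.inv()*T).as_rotvec().round(4))
E
python3 -c "
from go import *
go([-.110-.0712-.035,0,.244])"
```

```text
now org [-0.6722  0.0487  0.2431] t 0.1 F [-0.28 -0.05 -0.83]
d [-0.2248 -0.0005  0.3997] turn [-6.000e-04 -6.189e-01 -1.200e-03]
```

```bash
python3 -m creep '[{"dx":-0.028,"dz":0.05,"ry":-0.077,"gripper":0},{"dx":-0.056,"dz":0.1,"ry":-0.155,"gripper":0},{"dx":-0.084,"dz":0.15,"ry":-0.232,"gripper":0},{"dx":-0.112,"dz":0.2,"ry":-0.31,"gripper":0},{"dx":-0.14,"dz":0.25,"ry":-0.387,"gripper":0},{"dx":-0.169,"dz":0.3,"ry":-0.464,"gripper":0},{"dx":-0.197,"dz":0.35,"ry":-0.542,"gripper":0},{"dx":-0.225,"dz":0.4,"ry":-0.619,"gripper":0},{"dx":-0.225,"dz":0.4,"ry":-0.619,"gripper":0},{"dx":-0.225,"dz":0.4,"ry":-0.619,"gripper":0},{"dx":-0.225,"dz":0.4,"ry":-0.619,"gripper":0}]' 20
python3 -c "
from go import *
go([-.110-.0712-.035,0,.044])"
```

```text
now org [-0.6722  0.0487  0.2431] t 0.1 F [-0.28 -0.05 -0.83]
d [-0.2246  0.1995  0.3996] turn [-6.000e-04 -6.189e-01 -1.200e-03]invalid input at $[0]: expected keys dx, dy, dz, rx, ry, rz, gripper
```

```bash
python3 -m creep '[{"dx":-0.028,"dy":0,"dz":0.05,"rx":0,"ry":-0.077,"rz":0,"gripper":0},{"dx":-0.056,"dy":0,"dz":0.1,"rx":0,"ry":-0.155,"rz":0,"gripper":0},{"dx":-0.084,"dy":0,"dz":0.15,"rx":0,"ry":-0.232,"rz":0,"gripper":0},{"dx":-0.112,"dy":0,"dz":0.2,"rx":0,"ry":-0.31,"rz":0,"gripper":0},{"dx":-0.14,"dy":0,"dz":0.25,"rx":0,"ry":-0.387,"rz":0,"gripper":0},{"dx":-0.169,"dy":0,"dz":0.3,"rx":0,"ry":-0.464,"rz":0,"gripper":0},{"dx":-0.197,"dy":0,"dz":0.35,"rx":0,"ry":-0.542,"rz":0,"gripper":0},{"dx":-0.225,"dy":0,"dz":0.4,"rx":0,"ry":-0.619,"rz":0,"gripper":0},{"dx":-0.225,"dy":0,"dz":0.4,"rx":0,"ry":-0.619,"rz":0,"gripper":0},{"dx":-0.225,"dy":0,"dz":0.4,"rx":0,"ry":-0.619,"rz":0,"gripper":0},{"dx":-0.225,"dy":0,"dz":0.4,"rx":0,"ry":-0.619,"rz":0,"gripper":0}]' 20
python3 -c "
from go import *
go([-.110-.0712-.035,0,.044])"
```

```text
time: 1.48
tool_pos: [0.4879, -0.1075, 0.2436]
tool_rot: [-1.571, 0.0, -0.525]
contact_force: [0.2, -0.1, -0.1]
opening: 0.0004
now org [-0.2172 -0.0003  0.2436] t 1.48 F [ 0.21 -0.06 -0.15]
d [-0.0002  0.1996  0.0011] turn [ 0.0004 -0.0018 -0.0004]
```

Descend in front of the tab.

```bash
python3 -m creep '[{"dx":0,"dy":0.04,"dz":0,"rx":0,"ry":0,"rz":0,"gripper":0},{"dx":0,"dy":0.08,"dz":0,"rx":0,"ry":0,"rz":0,"gripper":0},{"dx":0,"dy":0.12,"dz":0,"rx":0,"ry":0,"rz":0,"gripper":0},{"dx":0,"dy":0.16,"dz":0,"rx":0,"ry":0,"rz":0,"gripper":0},{"dx":0,"dy":0.185,"dz":0,"rx":0,"ry":0,"rz":0,"gripper":0},{"dx":0,"dy":0.198,"dz":0,"rx":0,"ry":0,"rz":0,"gripper":0},{"dx":0,"dy":0.199,"dz":0,"rx":0,"ry":0,"rz":0,"gripper":0},{"dx":0,"dy":0.199,"dz":0,"rx":0,"ry":0,"rz":0,"gripper":0}]'
python3 - <<'E'
from go import *
go([-.1195,0,.044])
for n,b in(("top",(170,90,140,130,5)),("scene",(200,110,150,150,4))):
    p,d=read_camera(n); crop(n,p,*b,f"pics/{n}1.png")
E
```

```text
time: 2.48
tool_pos: [0.4891, -0.1071, 0.0456]
tool_rot: [-1.571, -0.002, -0.524]
contact_force: [-0.6, -0.4, -0.3]
opening: 0.0003
now org [-0.2163 -0.0011  0.0456] t 2.48 F [-0.63 -0.39 -0.3 ]
d [-0.0011  0.0016  0.0968] turn [-0.0002 -0.0005  0.0017]
```

View pics/top1.png

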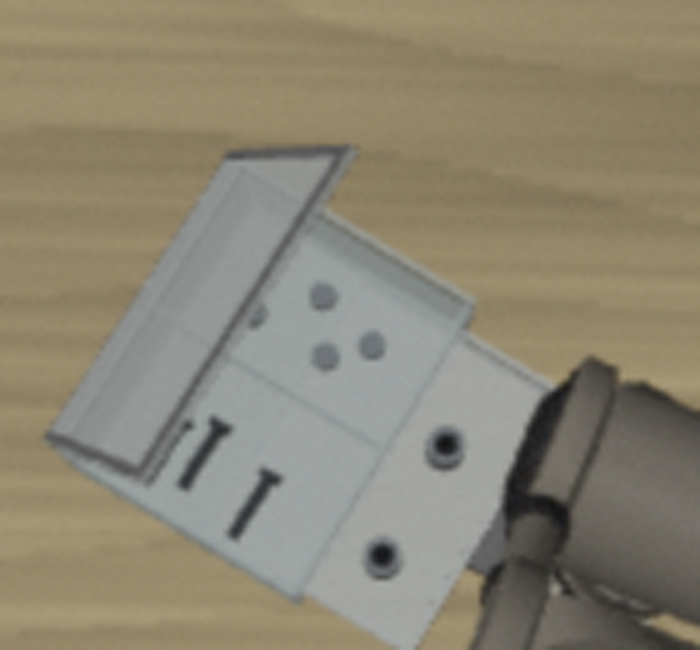

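View pics/scene1.png

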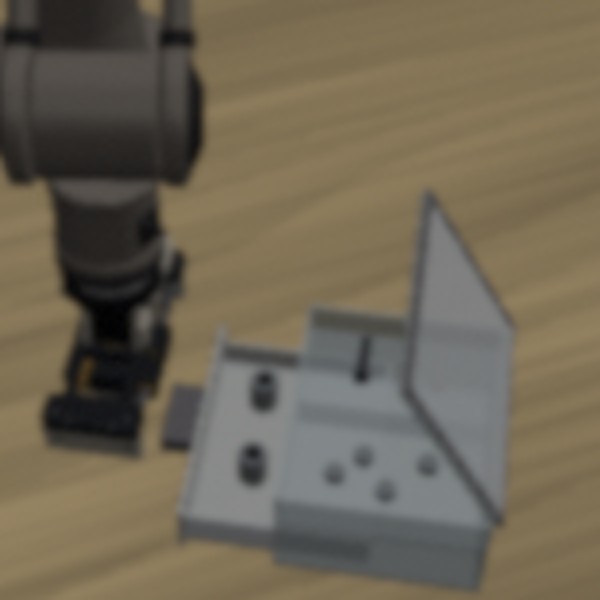

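```bash
python3 -m creep '[{"dx":0,"dy":0.001,"dz":0.008,"rx":0,"ry":0,"rz":0,"gripper":0},{"dx":0,"dy":0.001,"dz":0.015,"rx":0,"ry":0,"rz":0,"gripper":0},{"dx":0,"dy":0.001,"dz":0.018,"rx":0,"ry":0,"rz":0,"gripper":0},{"dx":0,"dy":0.001,"dz":0.02,"rx":0,"ry":0,"rz":0,"gripper":0},{"dx":0,"dy":0.001,"dz":0.022,"rx":0,"ry":0,"rz":0,"gripper":0},{"dx":0,"dy":0.001,"dz":0.024,"rx":0,"ry":0,"rz":0,"gripper":0},{"dx":0,"dy":0.001,"dz":0.026,"rx":0,"ry":0,"rz":0,"gripper":0},{"dx":0,"dy":0.001,"dz":0.028,"rx":0,"ry":0,"rz":0,"gripper":0},{"dx":0,"dy":0.001,"dz":0.031,"rx":0,"ry":0,"rz":0,"gripper":0},{"dx":0,"dy":0.001,"dz":0.034,"rx":0,"ry":0,"rz":0,"gripper":0},{"dx":0,"dy":0.001,"dz":0.038,"rx":0,"ry":0,"rz":0,"gripper":0},{"dx":0,"dy":0.001,"dz":0.042,"rx":0,"ry":0,"rz":0,"gripper":0},{"dx":0,"dy":0.001,"dz":0.046,"rx":0,"ry":0,"rz":0,"gripper":0},{"dx":0,"dy":0.001,"dz":0.05,"rx":0,"ry":0,"rz":0,"gripper":0},{"dx":0,"dy":0.001,"dz":0.054,"rx":0,"ry":0,"rz":0,"gripper":0},{"dx":0,"dy":0.001,"dz":0.057,"rx":0,"ry":0,"rz":0,"gripper":0},{"dx":0,"dy":0.001,"dz":0.06,"rx":0,"ry":0,"rz":0,"gripper":0},{"dx":0,"dy":0.001,"dz":0.062,"rx":0,"ry":0,"rz":0,"gripper":0}]'
python3 - <<'E'
from go import *
go([-.1195,0,.044])
for n,b in(("top",(170,90,140,130,5)),("scene",(200,110,150,150,4))):
    p,d=read_camera(n); crop(n,p,*b,f"pics/{n}2.png")
E
```

```text
time: 4.82
tool_pos: [0.5195, -0.0527, 0.0437]
tool_rot: [-1.571, 0.0, -0.523]
contact_force: [-1.5, -1.1, 0.3]
opening: 0.0007
now org [-0.1539 -0.0002  0.0437] t 4.83 F [-1.46 -1.07  0.25]
d [-0.0002 -0.0003  0.0344] turn [ 0.0001  0.0001 -0.0001]
```

View pics/scene2.png

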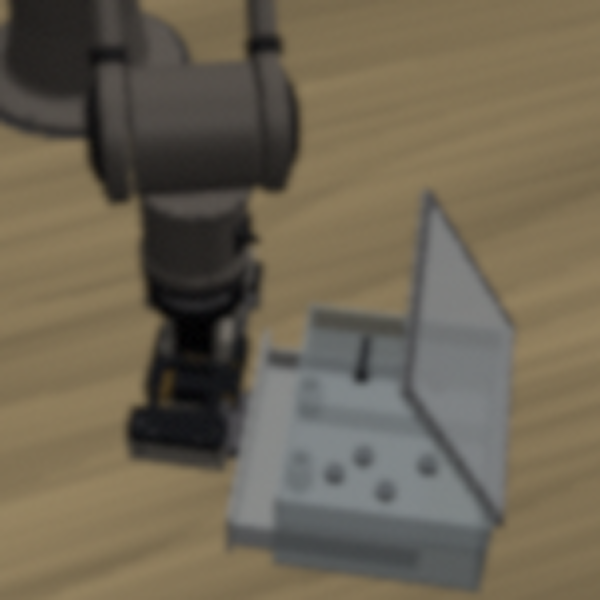

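View pics/top2.png

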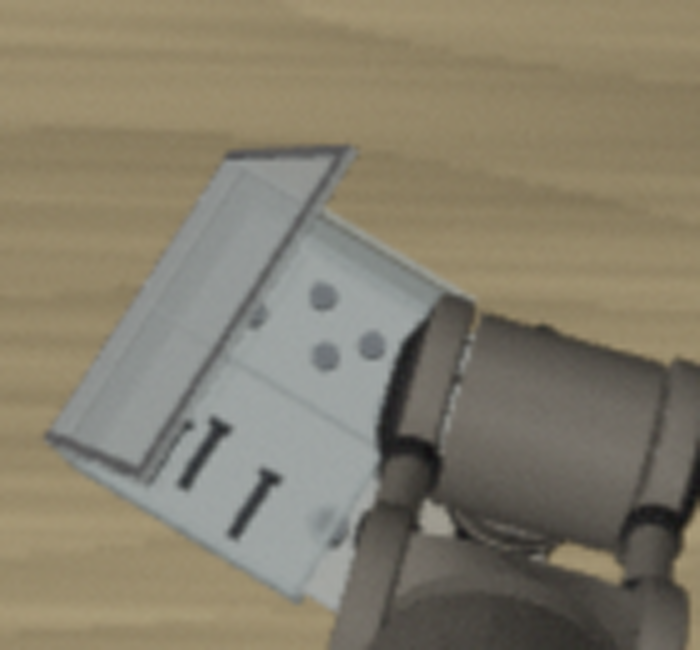

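```bash
python3 -m creep '[{"dx":0,"dy":0,"dz":0.002,"rx":0,"ry":0,"rz":0,"gripper":0},{"dx":0,"dy":0,"dz":0.005,"rx":0,"ry":0,"rz":0,"gripper":0},{"dx":0,"dy":0,"dz":0.009,"rx":0,"ry":0,"rz":0,"gripper":0},{"dx":0,"dy":0,"dz":0.013,"rx":0,"ry":0,"rz":0,"gripper":0},{"dx":0,"dy":0,"dz":0.017,"rx":0,"ry":0,"rz":0,"gripper":0},{"dx":0,"dy":0,"dz":0.02,"rx":0,"ry":0,"rz":0,"gripper":0},{"dx":0,"dy":0,"dz":0.023,"rx":0,"ry":0,"rz":0,"gripper":0},{"dx":0,"dy":0,"dz":0.025,"rx":0,"ry":0,"rz":0,"gripper":0},{"dx":0,"dy":0,"dz":0.027,"rx":0,"ry":0,"rz":0,"gripper":0},{"dx":0,"dy":0,"dz":0.0285,"rx":0,"ry":0,"rz":0,"gripper":0},{"dx":0,"dy":0,"dz":0.03,"rx":0,"ry":0,"rz":0,"gripper":0},{"dx":0,"dy":0,"dz":0.031,"rx":0,"ry":0,"rz":0,"gripper":0},{"dx":0,"dy":0,"dz":0.0315,"rx":0,"ry":0,"rz":0,"gripper":0},{"dx":0,"dy":0,"dz":0.0315,"rx":0,"ry":0,"rz":0,"gripper":0}]'
python3 -c "
from go import *
go([-.1195,0,.044])"
```

```text
time: 6.68
tool_pos: [0.5353, -0.0255, 0.0437]
tool_rot: [-1.571, -0.0, -0.523]
contact_force: [-0.7, -1.0, -0.2]
opening: 0.0003
now org [-0.1225 -0.0003  0.0437] t 6.67 F [-0.67 -0.98 -0.23]
d [-0.0003 -0.0003  0.003 ] turn [-0.      0.0001  0.0001]
```

```bash
python3 -m creep '[{"dx":0,"dy":0,"dz":0.001,"rx":0,"ry":0,"rz":0,"gripper":0},{"dx":0,"dy":0,"dz":0.002,"rx":0,"ry":0,"rz":0,"gripper":0},{"dx":0,"dy":0,"dz":0.003,"rx":0,"ry":0,"rz":0,"gripper":0},{"dx":0,"dy":0,"dz":0.0035,"rx":0,"ry":0,"rz":0,"gripper":0},{"dx":0,"dy":0,"dz":0.004,"rx":0,"ry":0,"rz":0,"gripper":0}]'
python3 - <<'E'
from go import *
go([-.1195,0,.044])
for n,b in(("scene",(200,110,150,150,4)),):
    p,d=read_camera(n); crop(n,p,*b,f"pics/{n}3.png")
E
```

```text
time: 7.3
tool_pos: [0.5364, -0.0235, 0.0437]
tool_rot: [-1.574, 0.001, -0.522]
contact_force: [-5.5, -10.6, 4.0]
opening: 0.0005
now org [-0.1202 -0.0003  0.0437] t 7.3 F [ -5.54 -10.61   4.01]
d [-0.0003 -0.0003  0.0007] turn [ 0.0028  0.0007 -0.0006]
```

View pics/scene3.png

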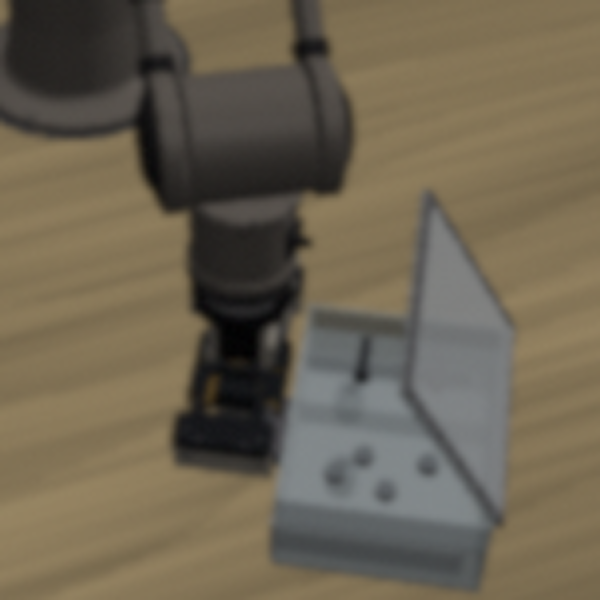

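```bash
python3 -m creep '[{"dx":0,"dy":0,"dz":-0.004,"rx":0,"ry":0,"rz":0,"gripper":0},{"dx":0,"dy":0,"dz":-0.015,"rx":0,"ry":0,"rz":0,"gripper":0},{"dx":0,"dy":0,"dz":-0.035,"rx":0,"ry":0,"rz":0,"gripper":0},{"dx":0,"dy":-0.03,"dz":-0.045,"rx":0,"ry":0,"rz":0,"gripper":0},{"dx":0,"dy":-0.08,"dz":-0.045,"rx":0,"ry":0,"rz":0,"gripper":0},{"dx":0,"dy":-0.13,"dz":-0.045,"rx":0,"ry":0,"rz":0,"gripper":0},{"dx":0,"dy":-0.18,"dz":-0.045,"rx":0,"ry":0,"rz":0,"gripper":0},{"dx":0,"dy":-0.23,"dz":-0.045,"rx":0,"ry":0,"rz":0,"gripper":0},{"dx":0,"dy":-0.26,"dz":-0.045,"rx":0,"ry":0,"rz":0,"gripper":0},{"dx":0,"dy":-0.26,"dz":-0.045,"rx":0,"ry":0,"rz":0,"gripper":0}]'
python3 - <<'E'
from go import *
go([.06,0,.304])
for n,b in(("top",(170,90,140,130,5)),("scene",(200,110,150,150,4))):
    p,d=read_camera(n); crop(n,p,*b,f"pics/{n}4.png")
E
```

```text
time: 8.6
tool_pos: [0.5152, -0.0621, 0.306]
tool_rot: [-1.57, -0.005, -0.524]
contact_force: [0.2, -0.2, -0.2]
opening: 0.0005
now org [-0.1643 -0.0012  0.306 ] t 8.6 F [ 0.25 -0.17 -0.23]
d [-0.0013  0.0023  0.2243] turn [-0.0013 -0.0006  0.0051]
```

View pics/scene4.png

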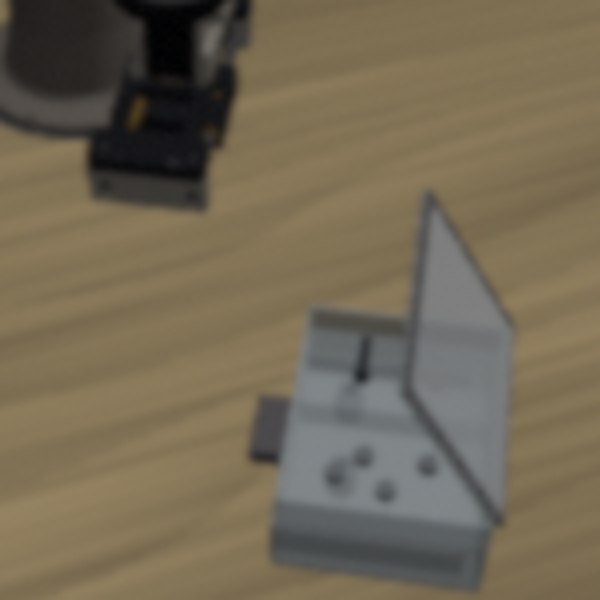

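View pics/top4.png

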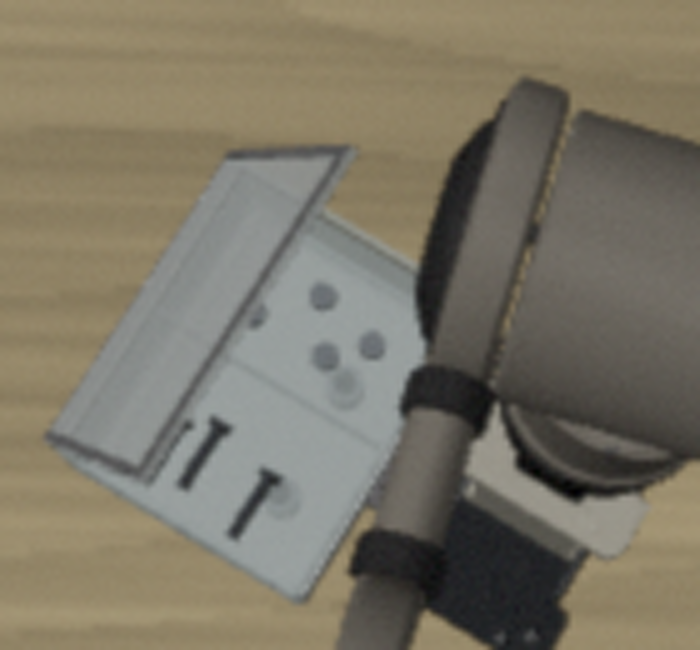

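```bash
python3 -m creep '[{"dx":0,"dy":0,"dz":0.02,"rx":0,"ry":0,"rz":0,"gripper":0},{"dx":0,"dy":0,"dz":0.06,"rx":0,"ry":0,"rz":0,"gripper":0},{"dx":0,"dy":0,"dz":0.1,"rx":0,"ry":0,"rz":0,"gripper":0},{"dx":0,"dy":0,"dz":0.14,"rx":0,"ry":0,"rz":0,"gripper":0},{"dx":0,"dy":0,"dz":0.18,"rx":0,"ry":0,"rz":0,"gripper":0},{"dx":0,"dy":0,"dz":0.21,"rx":0,"ry":0,"rz":0,"gripper":0},{"dx":0,"dy":0,"dz":0.225,"rx":0,"ry":0,"rz":0,"gripper":0},{"dx":0,"dy":0,"dz":0.225,"rx":0,"ry":0,"rz":0,"gripper":0},{"dx":0,"dy":0,"dz":0.225,"rx":0,"ry":0,"rz":0,"gripper":0}]'
python3 - <<'E'
from go import *
go([.045,0,.236])
for n,b in(("scene",(200,60,150,150,4)),):
    p,d=read_camera(n); crop(n,p,*b,f"pics/{n}5.png")
E
```

```text
time: 9.82
tool_pos: [0.6268, 0.1331, 0.3035]
tool_rot: [-1.572, 0.0, -0.524]
contact_force: [-0.7, -0.0, 0.4]
opening: 0.0006
now org [ 0.0606 -0.0004  0.3035] t 9.82 F [-0.69 -0.01  0.39]
d [-0.0004  0.0675 -0.0156] turn [ 0.0008 -0.0005 -0.0003]
```

View pics/scene5.png

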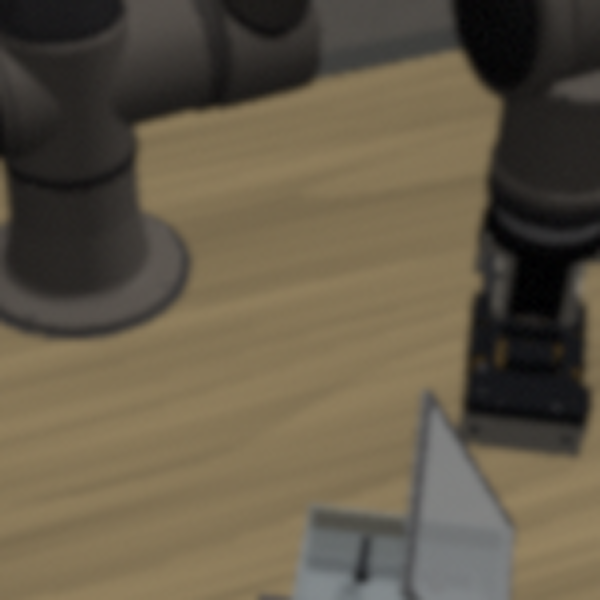

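```bash
python3 -m creep '[{"dx":0,"dy":0.015,"dz":0,"rx":0,"ry":0,"rz":0,"gripper":0},{"dx":0,"dy":0.035,"dz":0,"rx":0,"ry":0,"rz":0,"gripper":0},{"dx":0,"dy":0.055,"dz":-0.005,"rx":0,"ry":0,"rz":0,"gripper":0},{"dx":0,"dy":0.067,"dz":-0.01,"rx":0,"ry":0,"rz":0,"gripper":0},{"dx":0,"dy":0.07,"dz":-0.016,"rx":0,"ry":0,"rz":0,"gripper":0},{"dx":0,"dy":0.07,"dz":-0.016,"rx":0,"ry":0,"rz":0,"gripper":0}]'
python3 - <<'E'
from go import *
go([.0208,0,.230])
s=.145
for i,l in enumerate(np.linspace(1.03,0,19)):
    print(round(l,2),np.round([.0895-s*np.cos(l)+.007*np.sin(l),.102+s*np.sin(l)+.007*np.cos(l)],4))
for n,b in(("scene",(200,60,150,150,4)),):
    p,d=read_camera(n); crop(n,p,*b,f"pics/{n}6.png")
E
```

```text
time: 10.62
tool_pos: [0.6192, 0.1194, 0.2342]
tool_rot: [-1.571, -0.001, -0.524]
contact_force: [-0.6, 0.1, 0.3]
opening: 0.0003
now org [ 0.045  -0.0006  0.2342] t 10.62 F [-0.62  0.11  0.27]
d [-0.0006  0.0041 -0.0242] turn [-0.0003 -0.0007  0.0006]
1.03 [0.0209 0.2299]
0.97 [0.0136 0.2258]
0.92 [0.0067 0.2212]
0.86 [0.     0.2163]
0.8 [-0.0064  0.211 ]
0.74 [-0.0125  0.2053]
0.69 [-0.0182  0.1993]
0.63 [-0.0236  0.193 ]
0.57 [-0.0286  0.1864]
0.52 [-0.0332  0.1795]
0.46 [-0.0375  0.1724]
0.4 [-0.0413  0.165 ]
0.34 [-0.0447  0.1574]
0.29 [-0.0476  0.1496]
0.23 [-0.0501  0.1417]
0.17 [-0.0522  0.1337]
0.11 [-0.0538  0.1255]
0.06 [-0.0549  0.1173]
0.0 [-0.0555  0.109 ]
```

View pics/scene6.png

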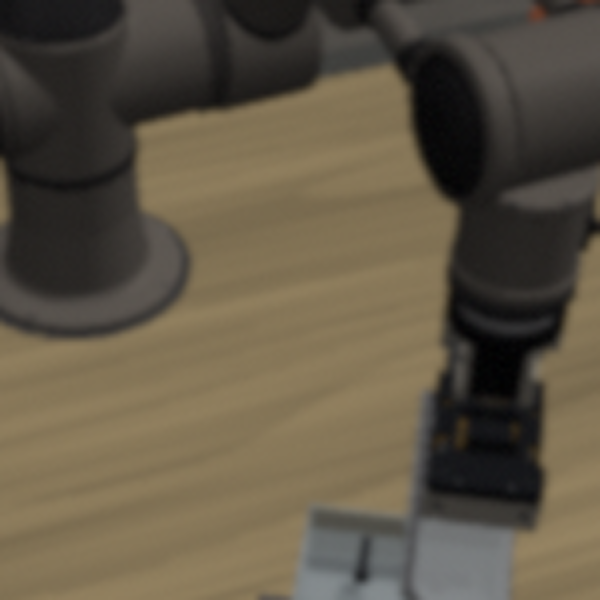

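```bash
python3 -m creep '[{"dx":0,"dy":0.002,"dz":-0.008,"rx":0,"ry":0,"rz":0,"gripper":0},{"dx":0,"dy":0.003,"dz":-0.015,"rx":0,"ry":0,"rz":0,"gripper":0},{"dx":0,"dy":0.004,"dz":-0.02,"rx":0,"ry":0,"rz":0,"gripper":0},{"dx":0,"dy":0.005,"dz":-0.024,"rx":0,"ry":0,"rz":0,"gripper":0},{"dx":0,"dy":0.006,"dz":-0.028,"rx":0,"ry":0,"rz":0,"gripper":0},{"dx":0,"dy":0.0085,"dz":-0.0315,"rx":0,"ry":0,"rz":0,"gripper":0},{"dx":0,"dy":0.0128,"dz":-0.0383,"rx":0,"ry":0,"rz":0,"gripper":0},{"dx":0,"dy":0.0177,"dz":-0.045,"rx":0,"ry":0,"rz":0,"gripper":0},{"dx":0,"dy":0.023,"dz":-0.0514,"rx":0,"ry":0,"rz":0,"gripper":0},{"dx":0,"dy":0.0287,"dz":-0.0575,"rx":0,"ry":0,"rz":0,"gripper":0},{"dx":0,"dy":0.0347,"dz":-0.0632,"rx":0,"ry":0,"rz":0,"gripper":0},{"dx":0,"dy":0.041,"dz":-0.0686,"rx":0,"ry":0,"rz":0,"gripper":0},{"dx":0,"dy":0.0476,"dz":-0.0736,"rx":0,"ry":0,"rz":0,"gripper":0},{"dx":0,"dy":0.0515,"dz":-0.076,"rx":0,"ry":0,"rz":0,"gripper":0},{"dx":0,"dy":0.053,"dz":-0.077,"rx":0,"ry":0,"rz":0,"gripper":0}]'
python3 - <<'E'
from go import *
go([-.0413,0,.165])
for n,b in(("scene",(200,90,150,150,4)),):
    p,d=read_camera(n); crop(n,p,*b,f"pics/{n}7.png")
E
```

```text
time: 12.55
tool_pos: [0.5806, 0.0531, 0.1805]
tool_rot: [-1.571, 0.0, -0.523]
contact_force: [-0.2, 0.8, 0.7]
opening: 0.0007
now org [-0.0318 -0.0003  0.1805] t 12.55 F [-0.25  0.77  0.74]
d [-0.0003  0.0155 -0.0095] turn [ 0.0003 -0.0001 -0.0001]
```

View pics/scene7.png

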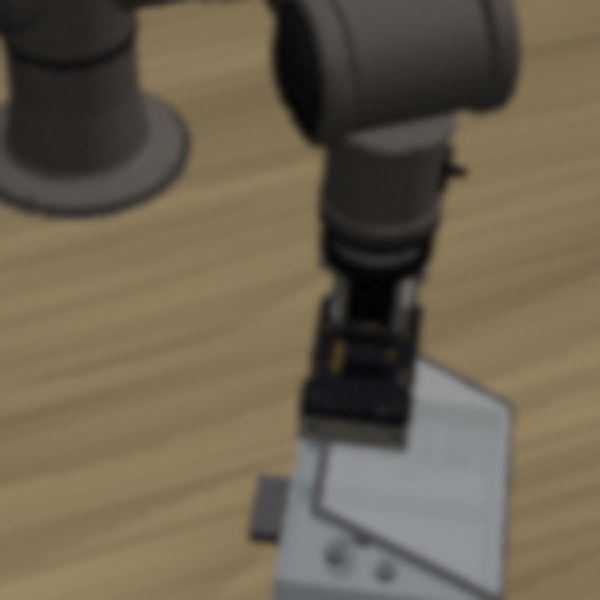

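```bash
python3 -m creep '[{"dx":0,"dy":0.003,"dz":-0.002,"rx":0,"ry":0,"rz":0,"gripper":0},{"dx":0,"dy":0.0081,"dz":-0.0057,"rx":0,"ry":0,"rz":0,"gripper":0},{"dx":0,"dy":0.0155,"dz":-0.0095,"rx":0,"ry":0,"rz":0,"gripper":0},{"dx":0,"dy":0.0231,"dz":-0.0129,"rx":0,"ry":0,"rz":0,"gripper":0},{"dx":0,"dy":0.0309,"dz":-0.0158,"rx":0,"ry":0,"rz":0,"gripper":0},{"dx":0,"dy":0.0388,"dz":-0.0183,"rx":0,"ry":0,"rz":0,"gripper":0},{"dx":0,"dy":0.0465,"dz":-0.0204,"rx":0,"ry":0,"rz":0,"gripper":0},{"dx":0,"dy":0.052,"dz":-0.0215,"rx":0,"ry":0,"rz":0,"gripper":0},{"dx":0,"dy":0.056,"dz":-0.022,"rx":0,"ry":0,"rz":0,"gripper":0},{"dx":0,"dy":0.059,"dz":-0.0226,"rx":0,"ry":0,"rz":0,"gripper":0},{"dx":0,"dy":0.062,"dz":-0.023,"rx":0,"ry":0,"rz":0,"gripper":0},{"dx":0,"dy":0.0645,"dz":-0.0233,"rx":0,"ry":0,"rz":0,"gripper":0},{"dx":0,"dy":0.0665,"dz":-0.0235,"rx":0,"ry":0,"rz":0,"gripper":0},{"dx":0,"dy":0.068,"dz":-0.0237,"rx":0,"ry":0,"rz":0,"gripper":0},{"dx":0,"dy":0.069,"dz":-0.0237,"rx":0,"ry":0,"rz":0,"gripper":0},{"dx":0,"dy":0.0695,"dz":-0.0237,"rx":0,"ry":0,"rz":0,"gripper":0}]'
python3 - <<'E'
from go import *
go([-.0555,0,.109])
E
```

```text
time: 14.6
tool_pos: [0.5689, 0.0327, 0.1112]
tool_rot: [-1.571, -0.0, -0.523]
contact_force: [-1.3, -0.2, 1.1]
opening: 0.0005
now org [-0.0553 -0.0004  0.1112] t 14.6 F [-1.27 -0.25  1.11]
d [-0.0004  0.0022 -0.0002] turn [0.0001 0.0001 0.0001]
```

```bash
python3 -m creep '[{"dx":0,"dy":0.0005,"dz":0,"rx":0,"ry":0,"rz":0,"gripper":0},{"dx":0,"dy":0.001,"dz":0,"rx":0,"ry":0,"rz":0,"gripper":0},{"dx":0,"dy":0.0015,"dz":0,"rx":0,"ry":0,"rz":0,"gripper":0},{"dx":0,"dy":0.002,"dz":0,"rx":0,"ry":0,"rz":0,"gripper":0},{"dx":0,"dy":0.0025,"dz":0,"rx":0,"ry":0,"rz":0,"gripper":0},{"dx":0,"dy":0.0025,"dz":0,"rx":0,"ry":0,"rz":0,"gripper":0}]'
```

```text
time: 15.35
tool_pos: [0.5689, 0.0327, 0.1092]
tool_rot: [-1.571, -0.0, -0.523]
contact_force: [-3.2, -0.5, 5.5]
opening: 0.0008
```

```bash
python3 -m creep '[{"dx":0,"dy":0.0004,"dz":0,"rx":0,"ry":0,"rz":0,"gripper":0},{"dx":0,"dy":0.0008,"dz":0,"rx":0,"ry":0,"rz":0,"gripper":0},{"dx":0,"dy":0.0008,"dz":0,"rx":0,"ry":0,"rz":0,"gripper":0}]'
```

```text
time: 15.72
tool_pos: [0.5689, 0.0327, 0.1091]
tool_rot: [-1.571, -0.001, -0.523]
contact_force: [-4.3, -0.7, 9.6]
opening: 0.0006
```

```bash
python3 -m creep '[{"dx":0,"dy":-0.003,"dz":0,"rx":0,"ry":0,"rz":0,"gripper":0},{"dx":0,"dy":-0.015,"dz":0,"rx":0,"ry":0,"rz":0,"gripper":0},{"dx":0,"dy":-0.05,"dz":0,"rx":0,"ry":0,"rz":0,"gripper":0},{"dx":0,"dy":-0.09,"dz":0,"rx":0,"ry":0,"rz":0,"gripper":0},{"dx":0,"dy":-0.13,"dz":-0.03,"rx":0,"ry":0,"rz":0,"gripper":0},{"dx":0,"dy":-0.15,"dz":-0.07,"rx":0,"ry":0,"rz":0,"gripper":0},{"dx":0,"dy":-0.15,"dz":-0.12,"rx":0,"ry":0,"rz":0,"gripper":0},{"dx":0,"dy":-0.15,"dz":-0.17,"rx":0,"ry":0,"rz":0,"gripper":0},{"dx":0,"dy":-0.15,"dz":-0.22,"rx":0,"ry":0,"rz":0,"gripper":0},{"dx":0,"dy":-0.15,"dz":-0.25,"rx":0,"ry":0,"rz":0,"gripper":0},{"dx":0,"dy":-0.15,"dz":-0.25,"rx":0,"ry":0,"rz":0,"gripper":0},{"dx":0,"dy":-0.15,"dz":-0.25,"rx":0,"ry":0,"rz":0,"gripper":0}]'
python3 - <<'E'
from go import *
for n,b in(("top",(170,90,140,130,5)),("scene",(210,130,140,140,4))):
    p,d=read_camera(n); crop(n,p,*b,f"pics/{n}8.png"); cv2.imwrite(f"pics/{n}full8.png",p[:,:,::-1])
    C=cloud(n,d).reshape(-1,3); o=np.array([org(c) for c in C])
    m=(abs(o[:,1])<.09)&(abs(o[:,2]-.09)<.03)&(abs(o[:,0])<.076)
    A=o[m]; print(n,'lid z=a*x+b*y+c',np.linalg.lstsq(np.c_[A[:,:2],np.ones(len(A))],A[:,2],rcond=None)[0].round(4),len(A))
    m=(abs(o[:,1])<.025)&(abs(o[:,2]-.046)<.008)&(o[:,0]<-.087)&(o[:,0]>-.2); print('tab x min',np.percentile(o[m,0],[1,5]) if m.any() else None)
print(status.observe()['contact_force'])
E
```

```text
time: 17.23
tool_pos: [0.4443, -0.1833, 0.2582]
tool_rot: [-1.57, -0.0, -0.523]
contact_force: [0.0, 0.9, 0.4]
opening: 0.0
top lid z=a*x+b*y+c [-0.0003 -0.0007  0.0915] 3332
tab x min [-0.11056758 -0.10993875]
scene lid z=a*x+b*y+c [-0.0029  0.0021  0.0931] 2245
tab x min [-0.1120118  -0.11076125]
[ 0.29994451 -0.57694665 -0.75124883]
```

View pics/scene8.png

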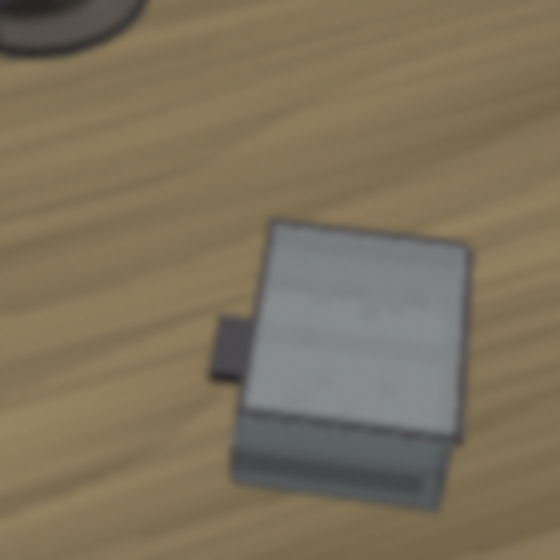

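View pics/top8.png

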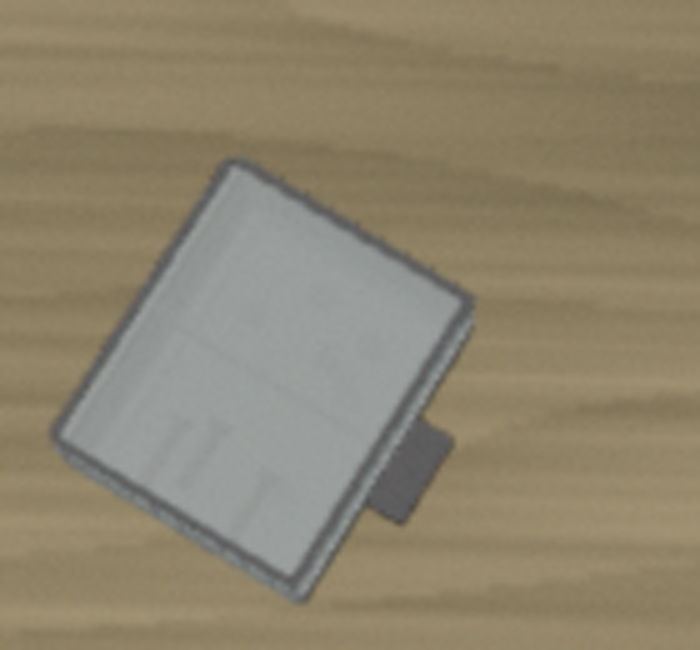

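View pics/scenefull8.png

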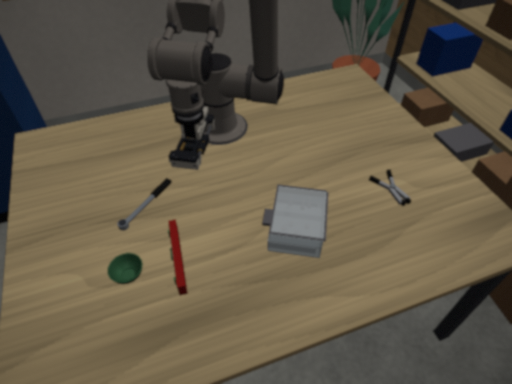

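The pictures show the lid level and shut, with the tab flush at its home position (scene pixel 267,217). The wrench, level, clamp and bowl have not moved, and the hand is clear of everything.

```bash
python3 -c "
from cell import robot
print(robot.hand_in())"
```

```text
the job is handed in; nothing more can be done
None
```

The organiser is closed and the job is handed in, with the arm's clock at about 17.3 s of the 48 s allowed. I pushed the tray home on its tab with the closed fingertips, at about 32 mm/s at most. Then I pushed the lid down from behind along its arc, slowing near the end.

- **Tray:** the force rose to about 12 N at the stop. The final depth images put the tab's end face 110–112 mm in front of the organiser's centre; home is 110 mm.
- **Lid:** the stop held at about 10 N with the fingertips at the shut height. The final depth fit shows it level within 3 mrad, with its top at 91.5–93 mm against 92 mm expected.
- **Sockets:** both looked upright through the plastic once the tray was home. Under the shut lid they are too faint to confirm again.
- **Everything else:** the wrench, level, clamp and bowl look unmoved in the last scene picture, judged by eye. The hand ended about 0.25 m above the bench, touching nothing.

One move call was refused for missing keys before anything moved. No other check failed or disagreed.

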